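# Flip the hex key and pull the strap-clamp screw tight

## Robot

A 6-joint arm with a two-finger parallel gripper is mounted at the origin on the work surface. World frame = base frame: x ahead of the robot, y to its left, z up, the work surface at z = 0. Lengths are in mm, angles in rad, forces in N, time in s.
With the tool pointing down it reaches from about 250 to 800 mm from the base axis. Payload 8.5 kg.
Tool frame: the origin (TCP) lies at the very end of the fingers, on their centre line; the grasp point (between the pads) lies 19 mm behind it; z points along the fingers, y is the line along which they close (so a half turn about z gives the same grasp; the last joint's range is limited). The gripper opens to 85 mm and grips with 20 to 120 N. Pads are 22 mm wide; open, the fingers measure 114 mm over their backs; the gripper's body (76 mm by 85 mm) begins 54 mm behind the grasp point. The pads swing forward as they close: fully open they stand 13 mm farther back than shut.
Start: joints at [1.165, 0.238, -0.013, 1.319, 0, 1.571], TCP at [207.227, 482.323, 231.276] pointing down, gripper open.
Joint ranges: [-2.66, 2.66], [-1.03, 1.9], [-1.14, 1.46], [-1.82, 2.27], [-1.45, 1.34], [-3.14, 3.14]. Speed limits (rad/s): [2.22, 2.22, 2.79, 3.14, 3.14, 3.14].

## Interface

Orientations are given as a 3x3 rotation matrix whose columns are the frame's x, y, z axes.
In Python, from cell import ctrl gives the robot as it stands. Calls block until the motion is done:
- ctrl.reach(position, orientation): joint-space move of the TCP to a pose.
- ctrl.movel(position, ori=None, feed=150, threshold=None): straight line of the TCP; ori=None keeps the orientation; feed is the mean speed in mm/s. With threshold (N) it stops when the force on the tool has changed by that much, and returns True; else False.
- ctrl.set_joints(angles): joint-space move.
- ctrl.command_gripper(opening, squeeze=None): opening from 0.0 (shut) to 1.0 (fully open); squeeze is the grip in N (None keeps the last); returns when the fingers have stopped.
- ctrl.dwell(seconds).
- ctrl.solve_ik(position, orientation): joint angles nearest the present ones, or None.
- ctrl.observe(): the state.
- ctrl.capture(name): name is "side" or "top" or "wrist"; returns the picture (420x560x3 uint8, blue, green, red); there is no depth.
- ctrl.camera_info(name): a dict with "camera_matrix" (3x3 intrinsics, pixels), "xyz" and "rotation" of the camera in the world; the wrist camera has in their place "hand_eye" (4x4, takes a point from camera to tool coordinates, whose origin is the TCP and whose axes are the flange's). Camera axes: x right, y down, z forward; pixel columns grow to the right and rows downward; lengths in mm; the calibration is good to about 2 mm. A picture is of the moment at which its call begins: read the wrist's pose just before it. camera_info takes no time and is no camera call.
A pose or a line that the arm cannot do raises ctrl.MotionError and nothing moves.
- ctrl.close_job(): hands the job in; it is judged then, once.
The state is a dict: "time": time; "qpos": joint angles; "joint_vel": joint speeds; "effort": joint torques, N m; "tool_pos": TCP position; "eef_rot": TCP orientation; "force": force on the tool from outside, world axes, zero at the start; "wrist_torque": the same for the moment, N m; "width": opening from 0.0 (shut) to 1.0 (fully open); "gripper_force": force on a finger pad.
Only numpy, scipy, OpenCV 4.12 (cv2) and the standard library are available. Lean on these libraries where they do the work, as an engineer would, in place of code of your own. Each camera call takes 0.05 s, during which the arm holds its last target. There are 200 camera calls.

## Task

Take the big L-shaped hex key out of its green stand, flip it so that its short arm points down, and seat the short arm fully in the strap clamp's screw. With the long arm as lever, turn the screw clockwise (seen from above) until it comes up against its stop and hold it firmly tight there for a moment at about 1.5 N m, never as much as 2. Then let go, leaving the key sitting in the screw and the other things on the bench where they lie.

Things in the scene. Friction and masses are not known exactly. Their poses are not given: they have to be found in the camera images.
- key_long (a point): Dark steel L-shaped hex key, loose, 0.4 kg, 18 mm hexagonal bar. Point on the long arm's axis, midway: 80 mm from the bend (crossing of the arm axes), 80 mm from the end. +x runs along the long arm away from the bend; the short arm runs from the bend along -z; +-y is square to the L's plane, and both arms have flats facing +-y (18 mm apart; corners 20.8 mm apart face in the plane).
- key_tip (a point): Centre of the end face of the key's short arm, 70 mm from the bend, axes as key_long. Last 3 mm bevelled from 17.4 to 14.4 mm diameter. At the start the key stands upright in its stand, long arm down in the hole, short arm level at the top, bend about 170 mm above the table; it may lean or turn a little. In use z points up: short arm down, long arm level.
- stand: Green key stand, fixed block 75 x 75 x 65 mm high, one round hole of 22.5 mm diameter at its centre, 55 mm deep. Origin at the centre of its underside.
- socket (a point): Mouth of the hexagonal socket: centre of the top of the round steel screw head (38 mm diameter, 32 mm high), 89 mm above the table. Socket 19 mm across flats, 28 mm deep. z up; x and y turn with the screw; the short arm fits when the key's x axis is at 0, 60, 120.. degrees to this x axis, with 5 degrees of play. Key fully in: long arm's axis about 131 mm above the table, drooping a few degrees.
- screw (a joint): Springy twist of the screw's shank under torque, rad: clockwise positive, 25 N m per rad: about 0.018 while the screw turns, 0.06 at 1.5 N m, 0 when let go. The screw turns stiffly (about 0.45 N m) until its stop, 0.6 to 1.4 rad clockwise of where it starts; exactly where can only be felt.
- fixture: Clamping fixture, fixed: dark base plate 180 x 280 x 12 mm, orange rack-beam offcut 50 mm wide along its y (top 47 mm above the table), aluminium strap along its x (top 57 mm) with the screw on it. Nothing but the screw and key stands higher within reach of the lever. Origin on the screw's axis, at the underside.
- small_key: Bystander: small bright hex key 100 x 36 mm of 8 mm bar lying flat.
- spare_screw: Bystander: steel cap screw standing on its head, 24 mm diameter, 50 mm high. Origin under its centre.
- spanner: Bystander: spanner lying flat. Origin under its middle.
- grease_can: Bystander: can, 66 mm diameter, 90 mm high. Origin under its centre.
- spare_screw2: Bystander: a second such cap screw, standing on its head.
- washer: Bystander: brass washer, 34 mm diameter, 4 mm thick, lying flat.
- hook_plate: Bystander: blue steel angle plate 55 x 160 mm, 51 mm high. Origin under the middle of its foot.

How it is judged:
By the outcome, as a careful person would: the job done as asked, in the order asked, and still so for the second after the job is handed in, with the robot touching nothing.
It also fails if it takes over 61 s, if anything falls off the work surface, if the arm or the gripper's body presses on something with over 40 N, if the wrist force passes 120 N, or if a joint passes its speed limit or range.

## Working session

There is one attempt and no reset: what is moved stays moved. The work goes in short steps, each a Python script; the robot and the scene stay as the last script left them, time stands still between calls to the robot, and variables do not carry over. Pictures are saved under pics/ and viewed, at most 10 in all, crops included, and the job is handed in when it is done.

```bash
ls; mkdir -p pics
python3 - <<'E'
from cell import ctrl
import cv2,numpy as np
np.set_printoptions(precision=4,suppress=True)
for n in("side","top","wrist"):
    cv2.imwrite(f"pics/{n}0.png",ctrl.capture(n)); print(n,ctrl.camera_info(n))
s=ctrl.observe();print(s)
E
```

```text
pics
side {'camera_matrix': array([[483.3113,   0.    , 272.7279],
       [  0.    , 483.3113, 206.6784],
       [  0.    ,   0.    ,   1.    ]]), 'xyz': array([ 345.4429, -827.3216,  881.8874]), 'rotation': array([[ 0.965 , -0.1575,  0.2099],
       [-0.2615, -0.6434,  0.7195],
       [ 0.0217, -0.7491, -0.6621]])}
top {'camera_matrix': array([[430.7823,   0.    , 277.5841],
       [  0.    , 430.7823, 209.1068],
       [  0.    ,   0.    ,   1.    ]]), 'xyz': array([ 355.5518,  -12.2631, 1299.5319]), 'rotation': array([[-0.0023, -0.9834,  0.1813],
       [-0.9999, -0.    , -0.0128],
       [ 0.0126, -0.1813, -0.9833]])}
wrist {'camera_matrix': array([[307.5979,   0.    , 282.5481],
       [  0.    , 307.5979, 206.5294],
       [  0.    ,   0.    ,   1.    ]]), 'hand_eye': array([[  -0.0011,   -0.9568,   -0.2907,   74.9907],
       [   1.    ,   -0.0006,   -0.0018,    0.7878],
       [   0.0015,   -0.2907,    0.9568, -143.8313],
       [   0.    ,    0.    ,    0.    ,    1.    ]])}
{'time': 0.15, 'qpos': array([ 1.165 ,  0.2387, -0.0141,  1.3192, -0.    ,  1.5708]), 'joint_vel': array([ 0.001 , -0.001 ,  0.0013, -0.0005,  0.0013,  0.0004]), 'effort': array([ -0.0003, -53.9076,  34.6599,   0.0144,  -0.    ,  -0.    ]), 'tool_pos': array([207.1263, 482.0874, 230.8212]), 'eef_rot': array([[-0.9188,  0.3948, -0.0004],
       [ 0.3948,  0.9188, -0.001 ],
       [-0.    , -0.0011, -1.    ]]), 'force': array([ 0.6116, -0.1857, -0.4995]), 'wrist_torque': array([-0.0116, -0.0023, -0.0264]), 'gripper_force': 0.0, 'width': 0.997285054012309}
```

View pics/top0.png

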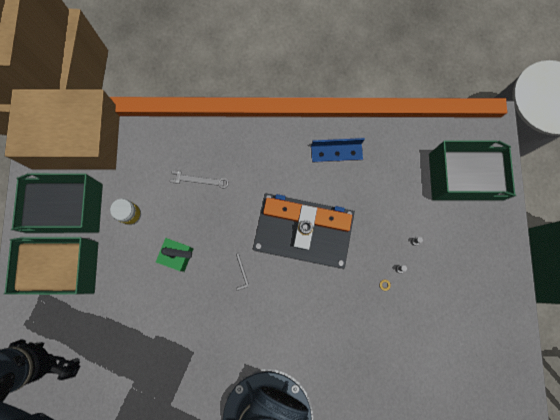

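View pics/side0.png

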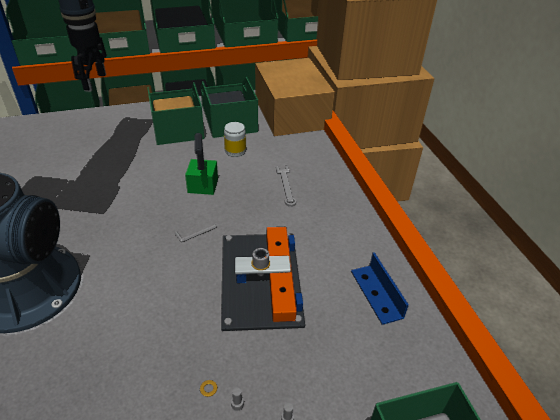

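Top: stand around (175,255), key's short arm spans about x 162–192 at row 252; screw head at (305,227). Side: stand (202,177), key bar top (199,138), screw (260,257). I'll zoom in on both.

```bash
cat > h.py <<'E'
from cell import ctrl
import cv2,numpy as np
from scipy.spatial.transform import Rotation as R
np.set_printoptions(precision=4,suppress=True)
def cam(n,s=None):
    c=ctrl.camera_info(n)
    if n!="wrist": return c["camera_matrix"],c["rotation"],c["xyz"]
    H=c["hand_eye"]; return c["camera_matrix"],s["eef_rot"]@H[:3,:3],s["tool_pos"]+s["eef_rot"]@H[:3,3]
def ray(c,u,v):
    K,Rm,p=c; d=Rm@np.linalg.solve(K,[u,v,1.]); return p,d/np.linalg.norm(d)
def atz(c,u,v,z):
    p,d=ray(c,u,v); return p+d*(z-p[2])/d[2]
def proj(c,X):
    K,Rm,p=c; q=K@(Rm.T@(np.asarray(X,float)-p)); return q[:2]/q[2]
def tri(*rays):
    A=sum(np.eye(3)-np.outer(d,d) for p,d in rays); b=sum((np.eye(3)-np.outer(d,d))@p for p,d in rays)
    return np.linalg.solve(A,b)
def crop(im,u0,v0,w,h,k): return cv2.resize(im[v0:v0+h,u0:u0+w],None,fx=k,fy=k,interpolation=cv2.INTER_CUBIC)
E
python3 - <<'E'
from h import *
t=cv2.imread("pics/top0.png");s=cv2.imread("pics/side0.png")
a=np.hstack([crop(t,150,230,50,50,8),crop(t,280,205,50,50,8)])[:300]
b=np.hstack([crop(s,180,130,50,37*2,4),np.zeros((296,200,3),np.uint8),crop(s,235,235,50,37,8)])
cv2.imwrite("pics/z0.png",np.vstack([a,b]))
T=cam("top")
print("stand",atz(T,175,255,65),"screw",atz(T,305.5,227,89))
print("key",atz(T,163,252,179),atz(T,192,252,179))
for n,u,v in(("small",240,270),("can",122,208),("spanner",200,181)): print(n,atz(T,u,v,0))
E
```

```text
stand [450.2083 264.2668  65.    ] screw [ 527.1398 -107.1983   89.    ]
key [449.2541 270.0227 179.    ] [449.1617 195.1281 179.    ]
small [410.2571  83.4423   0.    ]
can [598.6091 446.1116   0.    ]
spanner [683.7209 210.9265   0.    ]
```

View pics/z0.png

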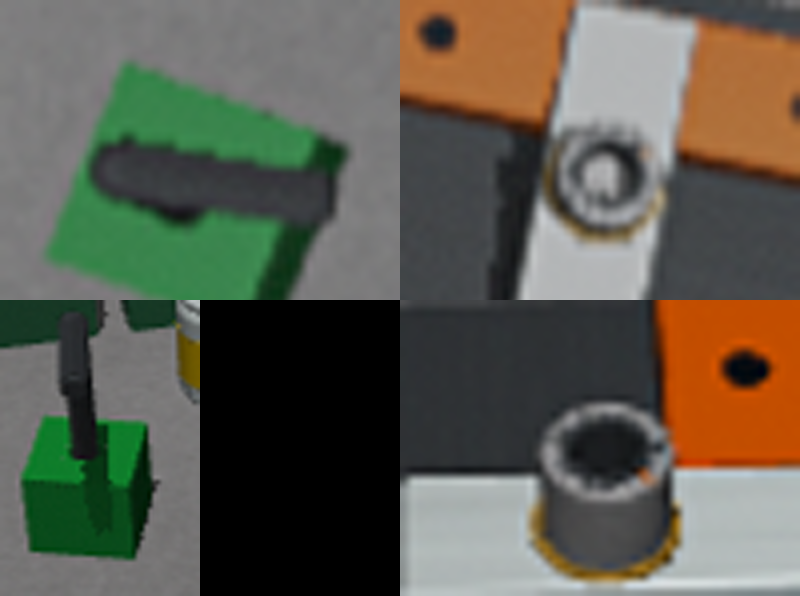

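Top: bend at about (162.5,250.6), tip at (191.5,254.8), so the short arm points to about -y. The screw head is at (305,227), with an orange mark on its rim. Next I'll take wrist close-ups of both and check IK for a tilted grasp.

```bash
cat >> h.py <<'E'
H=ctrl.camera_info("wrist")["hand_eye"]
def lookpose(P,D,yaw):
    # camera looking straight down at P from distance D, image-right at angle yaw
    x=np.array([np.cos(yaw),np.sin(yaw),0]); z=np.array([0,0,-1.]); Rc=np.c_[x,np.cross(z,x),z]
    Rt=Rc@H[:3,:3].T; return np.asarray(P,float)-D*z-Rt@H[:3,3],Rt
def toolR(lev,up,alpha,sgn=1):
    # tool axes from key x (lev) and key z (up): tool z = cos a*lev - sin a*up ; tool x toward -(up,lev) side
    lev=np.asarray(lev,float);up=np.asarray(up,float)
    z=np.cos(alpha)*lev-np.sin(alpha)*up; x=sgn*(-np.cos(alpha)*up-np.sin(alpha)*lev)
    return np.c_[x,np.cross(z,x),z]
E
python3 - <<'E'
from h import *
q=None
S=np.array([527,-107,89.]);K=np.array([450,262,175.])
for a in(30,45,60,75,90):
  for sgn in(1,-1):
    Rt=toolR([0,0,-1],[.1,.995,0],np.radians(a),sgn)
    g=np.array([451,268,110.])
    print(a,sgn,"pick",ctrl.solve_ik(g+19*Rt[:,2],Rt),ctrl.solve_ik(g-81*Rt[:,2],Rt) is not None)
    ok=[]
    for ph in range(-180,180,15):
        l=np.array([np.cos(np.radians(ph)),np.sin(np.radians(ph)),0]);Rt=toolR(l,[0,0,1],np.radians(a),sgn)
        j=ctrl.solve_ik(S+[0,0,42]+60*l+19*Rt[:,2],Rt)
        if j is not None: ok.append((ph,round(j[4],2),round(j[5],2)))
    print("   ins",ok)
for name,P,D in(("scr",S,200),("key",K,230)):
    best=None
    for yaw in np.arange(-np.pi,np.pi,np.pi/8):
        p,Rt=lookpose(P,D,yaw); j=ctrl.solve_ik(p,Rt)
        if j is not None:
            c=np.abs(j-ctrl.observe()["qpos"]).max()
            if best is None or c<best[0]: best=(c,yaw,p,Rt)
    print(name,best[:3])
    ctrl.reach(best[2],best[3]); s=ctrl.observe(); im=ctrl.capture("wrist")
    cv2.imwrite(f"pics/w_{name}.png",im); np.savez(f"s_{name}.npz",eef_rot=s["eef_rot"],tool_pos=s["tool_pos"]); print(s["time"],s["tool_pos"])
E
```

```text
30 1 pick [ 0.7236  0.5976  0.0603  1.4343 -0.3466 -0.6759] True
   ins [(-180, np.float64(-0.13), np.float64(3.07)), (-165, np.float64(-0.3), np.float64(2.96)), (-150, np.float64(-0.46), np.float64(2.85)), (-135, np.float64(-0.63), np.float64(2.71)), (-120, np.float64(-0.79), np.float64(2.53)), (-105, np.float64(-0.93), np.float64(2.26)), (-90, np.float64(-1.03), np.float64(1.87)), (-75, np.float64(-1.04), np.float64(1.36)), (-60, np.float64(-0.93), np.float64(0.88)), (-45, np.float64(-0.71), np.float64(0.52)), (-30, np.float64(-0.42), np.float64(0.26)), (15, np.float64(0.58), np.float64(-0.39)), (30, np.float64(0.84), np.float64(-0.69)), (45, np.float64(1.0), np.float64(-1.12)), (60, np.float64(1.05), np.float64(-1.64)), (75, np.float64(0.98), np.float64(-2.1)), (90, np.float64(0.86), np.float64(-2.41)), (105, np.float64(0.7), np.float64(-2.63)), (120, np.float64(0.54), np.float64(-2.79)), (135, np.float64(0.37), np.float64(-2.91)), (150, np.float64(0.21), np.float64(-3.02)), (165, np.float64(0.04), np.float64(-3.12))]
30 -1 pick [ 0.7236  0.5976  0.0603  1.4343 -0.3466  2.4657] Tr
[... 9407 characters left out ...]
oat64(0.0), np.float64(2.49)), (45, np.float64(0.0), np.float64(2.24)), (60, np.float64(0.0), np.float64(2.0)), (75, np.float64(0.0), np.float64(1.74)), (90, np.float64(0.0), np.float64(1.48)), (105, np.float64(0.0), np.float64(1.21)), (120, np.float64(0.0), np.float64(0.94)), (135, np.float64(0.0), np.float64(0.65)), (150, np.float64(0.0), np.float64(0.36)), (165, np.float64(0.0), np.float64(0.07))]
scr (np.float64(1.4193768175480226), np.float64(-1.5707963267948966), array([ 497.0655, -106.5203,  129.5781]))
2.5083 [ 497.4161 -105.9467  129.7267]
key (np.float64(0.6140146031941371), np.float64(-0.39269908169872414), array([438.1014, 234.5277, 245.5781]))
3.9083 [438.1574 233.9122 245.0843]
```

Run:
```python
from h import *
a=cv2.imread("pics/w_scr.png");b=cv2.imread("pics/w_key.png")
A=crop(a,232,156,100,100,4); B=crop(b,182,106,200,200,2)
cv2.imwrite("pics/z1.png",np.vstack([np.hstack([A,B]),np.hstack([cv2.resize(a,(266,200)),cv2.resize(b,(266,200)),np.zeros((200,268,3),np.uint8)])]))
```

```text
(no output)
```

View pics/z1.png

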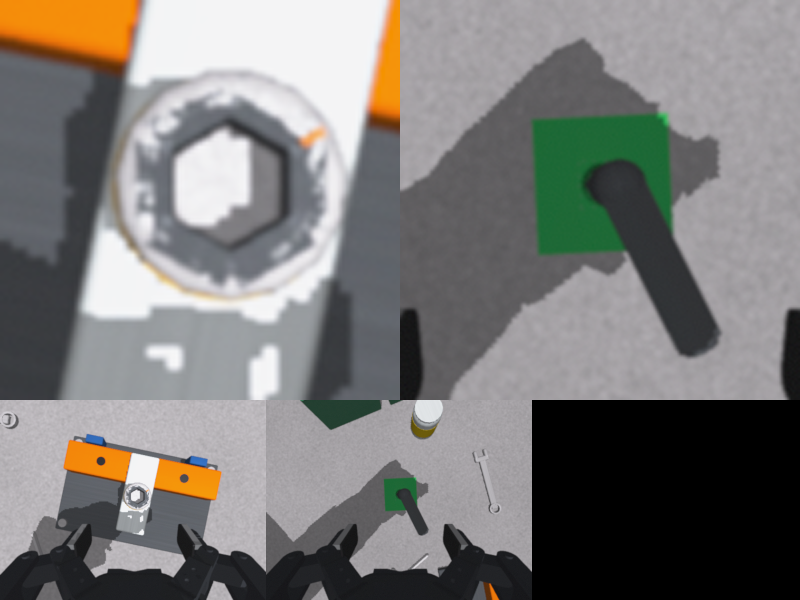

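The wrist view shows the hex corners straight up and down in the image, about world ±x, with centre pixel (289.6,201.9). The key's bend is at (291,198.5), the tip at (332.3,278), and the stand's top centre at (283,198). I'll compute poses from these.

Run:
```python
from h import *
W=cam("wrist",np.load("s_scr.npz")); c=atz(W,289.5,201.9,89); print("socket",c)
f=lambda x,y:atz(W,232+x/4,156+y/4,89)
for p,q in(((230,118),(230,248)),((174,152),(174,216)),((288,152),(288,216))):
    d=f(*p)-f(*q);print("ang",np.degrees(np.arctan2(d[1],d[0])))
d=f(315,135)-f(230,183.5);print("mark",np.degrees(np.arctan2(d[1],d[0])))
W=cam("wrist",np.load("s_key.npz")); g=lambda x,y,z:atz(W,182+(x-400)/2,106+y/2,z)
b=g(618,185,170);t=g(700.5,344,168);st=g(602,184,65);print("bend-end",b,"tip",t,"stand",st)
d=t-b;print(np.degrees(np.arctan2(d[1],d[0])),np.linalg.norm(d))
# side edges of short arm
for z in(170,):
  e1=g(645,185,z)-g(718,333,z);e2=g(606,215,z)-g(683,355,z)
  print([np.degrees(np.arctan2(-e[1],-e[0])) for e in(e1,e2)])
print("cam",W[2])
S=cam("side");T=cam("top")
print("top-cam: bend",atz(T,162.5,250.6,172),"tip",atz(T,191.5,254.8,172))
print("tri tip",tri(ray(T,191.5,254.5),ray(W,332.3,278)))
```

```text
socket [ 530.3554 -109.5728   89.    ]
ang 0.05893535538175134
ang 0.056678174358142715
ang 0.06127363279404729
mark -60.23358109662455
bend-end [457.1718 264.9214 170.    ] tip [463.0198 196.348  168.    ] stand [453.0629 269.9873  65.    ]
-85.12554368822524 68.8514480769777
[np.float64(-86.35078279370853), np.float64(-83.80590448005997)]
cam [448.6408 262.3241 404.247 ]
top-cam: bend [453.485 273.252 172.   ] tip [442.4669 197.4776 172.    ]
tri tip [453.1406 197.5667 170.4716]
```

The top and wrist estimates of the key's heading differ by 13°, so I'll take fresh pictures to see whether it moved.

Run:
```python
from h import *
t0=cv2.imread("pics/top0.png");s0=cv2.imread("pics/side0.png")
t=ctrl.capture("top");sd=ctrl.capture("side");w=ctrl.capture("wrist");w0=cv2.imread("pics/w_key.png")
cv2.imwrite("pics/top1.png",t);cv2.imwrite("pics/side1.png",sd)
print("wristdiff",np.abs(w.astype(int)-w0).mean())
v=np.vstack([np.hstack([crop(t0,150,230,50,37,8)]),np.hstack([crop(t,150,230,50,37,8)])])
u=np.hstack([crop(s0,180,120,50,74,4),crop(sd,180,120,50,74,4)])
cv2.imwrite("pics/z2.png",np.hstack([v,np.vstack([u,crop(w,272,180,100,74,4)])]))
T=cam("top")
for a in(-98,-85):
  d=np.array([np.cos(np.radians(a)),np.sin(np.radians(a)),0])
  print(a,proj(T,[456,265,172]),proj(T,np.array([456,265,172])+70*d))
```

```text
wristdiff 0.8156802721088435
-98 [165.7194 249.631 ] [192.2405 253.3404]
-85 [165.7194 249.631 ] [192.6036 247.2634]
```

View pics/z2.png

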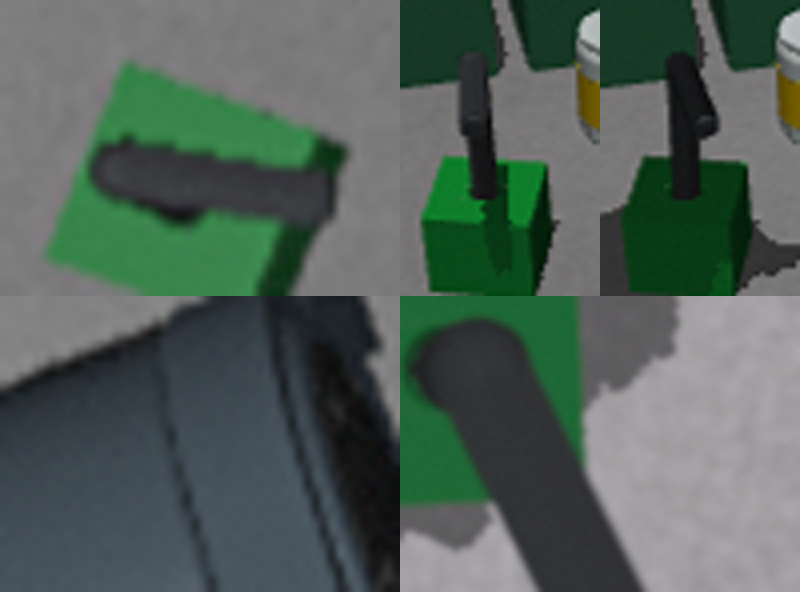

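The side view shows that the key has swung in its hole since the first picture: its tip is now at about side pixel (207,151), with the bend top at (200,135). I'll triangulate from the current pictures.

Run:
```python
from h import *
s=ctrl.observe();W=cam("wrist",s);S=cam("side");print(s["time"],s["force"])
w=ctrl.capture("wrist");w0=cv2.imread("pics/w_key.png")
g=cv2.cvtColor(w,cv2.COLOR_BGR2HSV)
# key mask: dark, low-saturation near centre
m=((g[...,2]<75)&(g[...,1]<70)).astype(np.uint8); m[:, :278]=0; m[:185]=0; m[290:]=0; m[:,345:]=0
n,l,st,_=cv2.connectedComponentsWithStats(m); k=1+np.argmax(st[1:,4]); ys,xs=np.nonzero(l==k)
(cx,cy),(a,b),ang=cv2.minAreaRect(np.c_[xs,ys].astype(np.float32)); print("rect",cx,cy,a,b,ang)
bx=cv2.boxPoints(((cx,cy),(a,b),ang));print(bx)
tip=tri(ray(S,207,151),ray(W,332.3,278));print("tip",tip)
for X in(tip,[457,265,170]): print(proj(S,X),proj(W,X))
bend=tri(ray(S,200.3,138),ray(W,291,198.5));print("bend",bend)
```

```text
4.1083 [ 0.0257 -0.4233  0.1093]
rect 308.2000427246094 234.39999389648438 104.64797973632812 25.93838882446289 63.43495178222656
[[273.2    193.4   ]
 [296.4001 181.8   ]
 [343.2    275.4   ]
 [320.     287.    ]]
tip [464.0847 195.9916 167.6252]
[206.6654 151.0547] [333.3662 277.6562]
[199.6968 136.0706] [290.4935 198.413 ]
bend [457.8273 264.8378 163.879 ]
```

The key is now consistent: bend about (457,265,170), tip about (463.5,196,168), leaning 2–3°. I'll grasp the long arm with a 60° tilted tool (fingers closing on the flats), lift it and look.

```bash
cat >> h.py <<'E'
A=np.radians(60);U=68.
def tool_for(bend,lev,up,u=U,a=A):
    "TCP pose that puts the key's bend at bend, long arm along lev, short arm along -up"
    lev=np.asarray(lev,float)/np.linalg.norm(lev); up=up-lev*(lev@up); up/=np.linalg.norm(up)
    Rt=toolR(lev,up,a); return bend+u*lev+19*Rt[:,2],Rt
E
python3 - <<'E'
from h import *
b=np.array([457,265,170.]); lev=np.array([452.3,271,10])-b; up=-np.array([6.5,-69,-2.4])
p,Rt=tool_for(b,lev,up); lev=lev/np.linalg.norm(lev)
ctrl.command_gripper(1.0)
pre=p-85*Rt[:,2]
# stay clear of the key: first go up and to +y
hi=pre+np.array([0,20,60]); 
print(ctrl.solve_ik(hi,Rt),ctrl.solve_ik(pre,Rt))
s=ctrl.observe(); ctrl.movel(s["tool_pos"]+[0,20,90])
try: ctrl.reach(hi,Rt)
except ctrl.MotionError as e: print("hi",e)
ctrl.reach(pre,Rt); s=ctrl.observe(); print(s["time"],s["tool_pos"]-pre)
im=ctrl.capture("wrist");cv2.imwrite("pics/pre.png",im)
np.savez("s_pre.npz",eef_rot=s["eef_rot"],tool_pos=s["tool_pos"])
W=cam("wrist",s)
for X in(b,b+70*lev,[463.5,196,168]): print(proj(W,X))
cv2.imwrite("pics/pre2.png",np.hstack([im[:, :400],crop(ctrl.capture("side"),150,100,100,105,4)]))
E
```

```text
[ 0.9501  0.9321  0.6485  2.1679 -0.5754 -0.4526] [ 0.934   0.9349  0.4985  2.0083 -0.5878 -0.4649]
7.9083 [-0.0723 -0.7111  0.9756]
[280.9225 144.7381]
[281.1671 224.5231]
[281.0684  86.7793]
```

View pics/pre2.png

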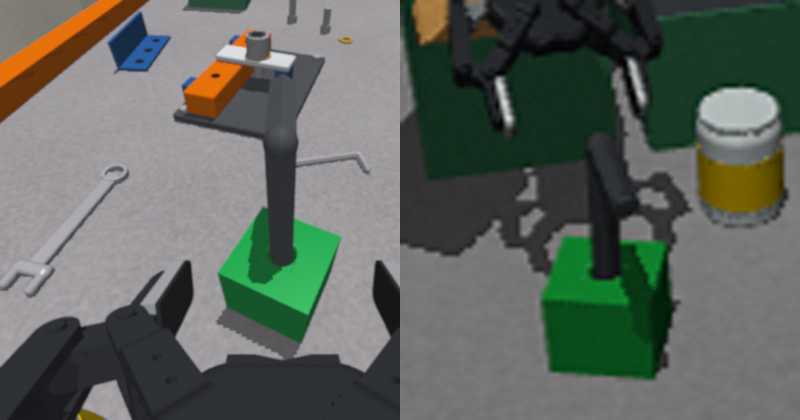

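The prediction matches the view: bend at (281,140), long arm down column 281, short arm up to (281,87). I'll grip, lift and flip.

Run:
```python
from h import *
b=np.array([457,265,170.]); lev=np.array([452.3,271,10])-b; up=-np.array([6.5,-69,-2.4])
p,Rt=tool_for(b,lev,up); lev=lev/np.linalg.norm(lev)
hit=ctrl.movel(p,Rt,feed=100,threshold=12); s=ctrl.observe(); print("hit",hit,s["tool_pos"]-p,s["force"])
if not hit:
    ctrl.command_gripper(0.0,squeeze=100); s=ctrl.observe(); print("grip",s["width"]*85,s["gripper_force"],s["force"],s["wrist_torque"])
    np.savez("s_grip.npz",eef_rot=s["eef_rot"],tool_pos=s["tool_pos"])
    q=s["tool_pos"]-70*lev; ctrl.movel(q,feed=80); s=ctrl.observe(); print(s["time"],s["force"],s["wrist_torque"])
    ctrl.movel(q+[0,0,60],feed=150)
    # hover above socket
    ph=np.radians(60); l=np.array([np.cos(ph),np.sin(ph),0])
    S=np.array([530.4,-109.6,89.]); bend=S+[0,0,70+70]
    h,Rh=tool_for(bend,l,np.array([0,0,1.]))
    ctrl.reach(h,Rh); h2,_=tool_for(S+[0,0,70+12],l,np.array([0,0,1.]))
    ctrl.movel(h2+[0,0,18]); s=ctrl.observe(); print(s["time"],s["tool_pos"]-h2,s["force"],s["wrist_torque"],s["width"]*85,s["qpos"])
    im=ctrl.capture("wrist");cv2.imwrite("pics/hov.png",im)
    np.savez("s_hov.npz",eef_rot=s["eef_rot"],tool_pos=s["tool_pos"])
    W=cam("wrist",s)
    for X in(S,S+[0,0,30],S+[0,0,100]): print(proj(W,X))
    top=ctrl.capture("top");sd=ctrl.capture("side");cv2.imwrite("pics/hov_top.png",top);cv2.imwrite("pics/hov_side.png",sd)
    cv2.imwrite("pics/hov2.png",np.hstack([crop(im,182,100,200,300,2),np.vstack([crop(sd,220,190,100,75,4),crop(top,255,190,100,75,4)])]))
```

```text
hit False [0.132  0.5715 0.3203] [ 0.4046  0.3176 -0.0094]
grip 15.937014991472873 97.45838921517134 [2.2951 1.735  1.6743] [ 0.7728 -0.157   0.1521]
10.6667 [ 0.4637 -0.0314 -4.7825] [1.4415 0.1019 0.0534]
13.1333 [-0.1402  1.2105 17.4972] [ 0.4939  0.0308 -3.0912] [-0.6477  0.3499  0.0185] 16.395944339176282 [-0.34    0.2666 -0.2428  0.9595  0.5141 -1.3618]
[279.3189  39.1202]
[278.9327  63.0158]
[277.3415 161.4622]
```

View pics/hov2.png

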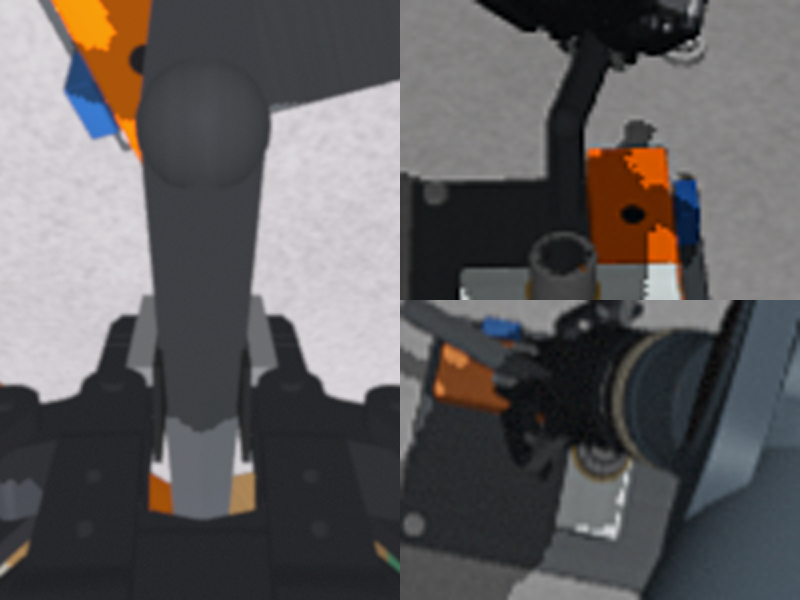

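The key is held centred between the pads, with the bend at wrist pixel (284,162). The tip and socket sit in the upper rows, so I'll zoom in there before inserting.

Run:
```python
from h import *
im=cv2.imread("pics/hov.png");sd=cv2.imread("pics/hov_side.png")
cv2.imwrite("pics/hov3.png",np.hstack([crop(im,233,0,100,150,4),np.vstack([crop(sd,235,225,50,75,8)])]))
s=np.load("s_hov.npz");W=cam("wrist",s);S=np.array([530.4,-109.6,89.])
Rt=s["eef_rot"];lev=np.cos(A)*Rt[:,2]-np.sin(A)*Rt[:,0];up=-np.sin(A)*Rt[:,2]-np.cos(A)*Rt[:,0]
bend=s["tool_pos"]-19*Rt[:,2]-U*lev;tip=bend-70*up
print("nominal key in hand: bend",bend,"tip",tip,"lev",lev,"up",up)
for n,C in(("w",W),("s",cam("side")),("t",cam("top"))): print(n,"bend",proj(C,bend),"tip",proj(C,tip),"socket",proj(C,S))
```

```text
nominal key in hand: bend [ 530.4194 -108.4735  188.5294] tip [ 530.2807 -108.4273  118.5295] lev [ 0.4984  0.867  -0.0004] up [ 0.002  -0.0007  1.    ]
w bend [279.2588 163.1062] tip [280.4921  64.7655] socket [279.322   39.1205]
s bend [261.0223 219.9004] tip [260.7738 243.198 ] socket [260.8825 252.7923]
t bend [308.8792 220.4031] tip [306.7404 224.3805] socket [306.3288 225.8619]
```

View pics/hov3.png

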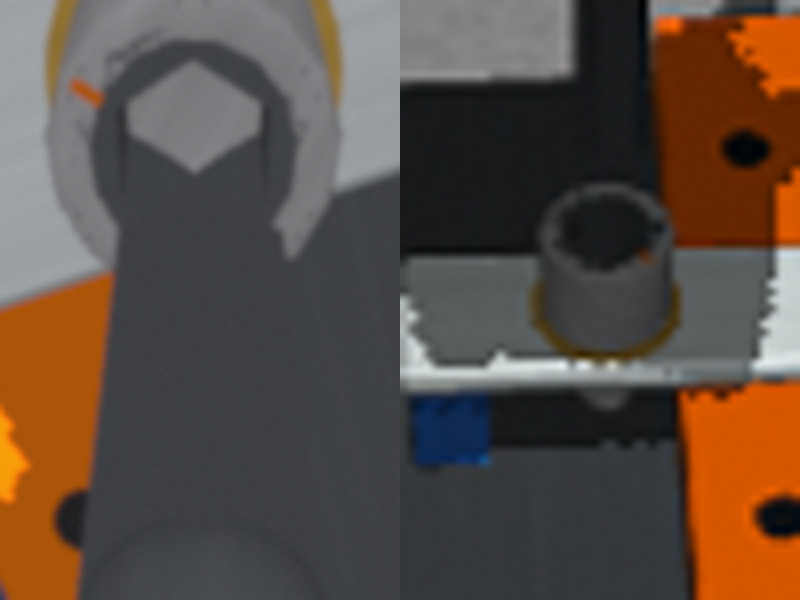

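The wrist view shows the hex socket centred at column 281.7 with its corners along the lever direction. The short arm is centred at about 282.5, so it is aligned to within 1 mm. I'll do a guarded insertion.

```bash
cat >> h.py <<'E'
S0=np.array([530.4,-109.6,89.])
L60=np.array([.5,np.sqrt(.75),0])
def key_state(s,a=A,u=U):
    Rt=s["eef_rot"];lev=np.cos(a)*Rt[:,2]-np.sin(a)*Rt[:,0];up=-np.sin(a)*Rt[:,2]-np.cos(a)*Rt[:,0]
    bend=s["tool_pos"]-19*Rt[:,2]-u*lev;return bend,bend-70*up,lev,up
def tip_to(tip,lev=L60,**k):
    h,Rh=tool_for(np.asarray(tip)+[0,0,70],lev,np.array([0,0,1.])); return ctrl.movel(h,Rh,**k)
E
python3 - <<'E'
from h import *
tip_to(S0+[0,0,8],feed=60); ctrl.dwell(.2)
s=ctrl.observe(); e=key_state(s)[1]-(S0+[0,0,8]); print("err",e,s["force"])
c=S0-[e[0],e[1],0]
hit=tip_to(c+[0,0,-28-e[2]],feed=25,threshold=10)
s=ctrl.observe(); print(s["time"],hit,key_state(s)[1]-S0,s["force"],s["wrist_torque"])
E
```

```text
err [ 0.2401 -0.0768  0.2979] [-0.019  -0.8628 -3.6245]
15.6 False [  0.2957   0.1527 -27.5826] [-2.242  -2.1664  5.2108] [-0.9299  0.5426  0.0064]
```

The short arm slid in to 27.6 mm at the first try. I'll press gently to confirm it's seated, then start turning in small steps while checking the torque estimate.

```bash
cat >> h.py <<'E'
def tz(s):
    r=(s["tool_pos"]-S0)/1000; return np.cross(r,s["force"])[2], s["wrist_torque"][2]
def turn_to(ph,c,feed=60):
    "lever heading ph (rad), c = commanded tip position"
    return tip_to(c,lev=np.array([np.cos(ph),np.sin(ph),0]),feed=feed)
E
python3 - <<'E'
from h import *
s=ctrl.observe(); t=key_state(s)[1]
hit=ctrl.movel(s["tool_pos"]+[0,0,-3],feed=15,threshold=12)
s=ctrl.observe(); print(hit,key_state(s)[1]-S0,s["force"],s["wrist_torque"],s["width"]*85)
c=S0+[-.24,.08,key_state(s)[1][2]-89+.5]
np.save("c.npy",c)
for i in range(1,9):
    turn_to(np.radians(60)-.03*i,c); s=ctrl.observe()
    b,t,l,u=key_state(s); print(round(s["time"],2),np.round(np.arctan2(l[1],l[0]),4),t-S0,s["force"],np.round(tz(s),3))
E
```

```text
False [  1.3626   0.8359 -29.3236] [-0.5385  1.4361  8.7564] [-0.2109  0.3133  0.0005] 16.26888855727467
16.15 1.0184 [  0.422    0.4737 -28.392 ] [ 2.5639 -0.4112  1.8995] [-0.187 -0.044]
16.4 0.9873 [ -2.3658  -0.7277 -30.3142] [  5.0499   7.7949 -11.604 ] [-0.007 -0.064]
16.65 0.9585 [ -0.8948   0.4002 -29.3592] [-0.8556 -0.3804 -3.2491] [0.038 0.011]
16.9 0.9286 [ -0.457    0.2628 -28.9188] [-0.0799 -0.1992 -3.3853] [-0.004  0.034]
17.15 0.8986 [ -0.3575   0.1879 -28.8024] [ 0.3665 -0.2    -4.4859] [-0.032  0.021]
17.4 0.8685 [ -0.3267   0.1464 -28.7938] [ 0.3863  0.1352 -3.5468] [-0.016 -0.007]
17.65 0.8385 [ -0.3409   0.1304 -28.8225] [-0.1225  0.3519 -3.5195] [ 0.025 -0.052]
17.9 0.8085 [ -0.3429   0.1565 -28.8083] [-0.0252 -0.1582 -3.2812] [-0.007  0.021]
```

The torque is zero, so the key may have pivoted in the grip instead of going in. I'll look.

Run:
```python
from h import *
im=ctrl.capture("wrist");sd=ctrl.capture("side");cv2.imwrite("pics/a.png",im);cv2.imwrite("pics/as.png",sd)
s=ctrl.observe();W=cam("wrist",s);b,t,l,u=key_state(s);print(proj(W,b),proj(W,S0),proj(cam("side"),b))
cv2.imwrite("pics/a2.png",np.hstack([crop(im,183,0,200,300,2),crop(sd,220,180,100,150,4)]))
```

```text
[278.9099 163.7844] [279.2107  96.4804] [260.8628 239.8107]
```

View pics/a2.png

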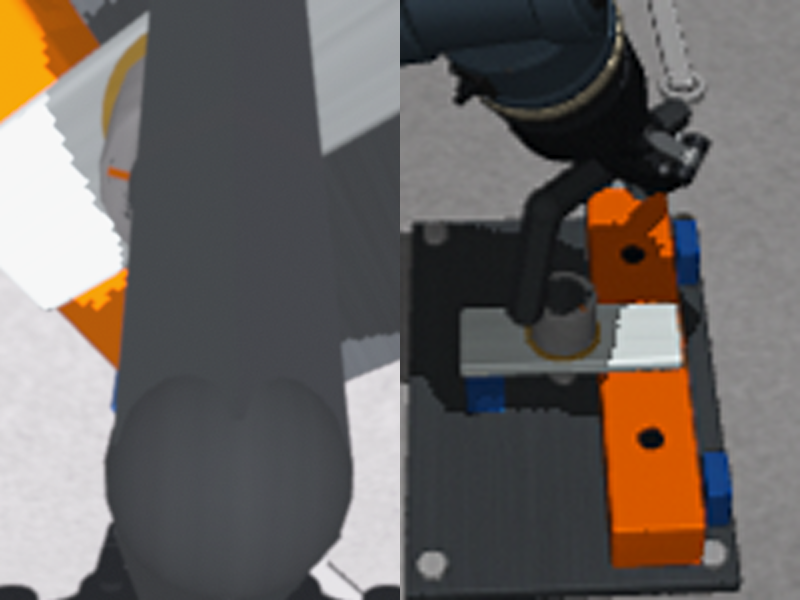

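The view shows that the key pivoted in the pads. The bend is up, and the tip hangs beside the screw head at side pixel (251,260). I'll lift clear, hold the key over blank table with the L's plane facing the side camera, and fit its in-hand pose by code.

```bash
cat >> h.py <<'E'
def kpose(s,a,u,w=0.):
    "key bend, lev, y, up from tool state, with in-hand angle a, grip at u along, w up"
    Rt=s["eef_rot"];lev=np.cos(a)*Rt[:,2]-np.sin(a)*Rt[:,0];up=-np.sin(a)*Rt[:,2]-np.cos(a)*Rt[:,0]
    return s["tool_pos"]-19*Rt[:,2]-u*lev-w*up,lev,Rt[:,1],up
def sil(C,s,a,u,w,shape=(420,560),k=4):
    b,l,y,z=kpose(s,a,u,w); m=np.zeros((shape[0]*k,shape[1]*k),np.uint8)
    h=[(10.39*np.cos(t),10.39*np.sin(t)) for t in np.arange(6)*np.pi/3]
    for pts in([b+c*l+d*y-e*z for c,d in h for e in(0,69)],[b+c*z+d*y+e*l for c,d in h for e in(0,35)]):
        P=np.array([proj(C,p) for p in pts]); cv2.fillConvexPoly(m,cv2.convexHull(((P+.5)*k).astype(np.int32)),255)
    return cv2.resize(m,shape[::-1],interpolation=cv2.INTER_AREA)/255.
E
python3 - <<'E'
from h import *
from scipy.optimize import minimize
s=ctrl.observe(); ctrl.movel(s["tool_pos"]+[0,0,95],feed=200)
l=np.array([1.,0,0]); h,Rh=tool_for(np.array([560.,0,230]),l,np.array([0,0,1.]))
ctrl.reach(h,Rh); ctrl.dwell(.3); s=ctrl.observe(); sd=ctrl.capture("side"); w=ctrl.capture("wrist")
cv2.imwrite("pics/fit_s.png",sd);cv2.imwrite("pics/fit_w.png",w);np.savez("s_fit.npz",eef_rot=s["eef_rot"],tool_pos=s["tool_pos"])
print(s["time"],s["tool_pos"]-h,s["force"],s["wrist_torque"],s["width"])
C=cam("side"); g=cv2.cvtColor(sd,cv2.COLOR_BGR2GRAY).astype(float)
dark=np.clip((95-g)/40,0,1)
ker=np.ones((9,9),np.uint8)
def cost(p):
    m=sil(C,s,np.radians(p[0]),p[1],p[2]); ring=np.clip(cv2.dilate(m,ker)-m,0,1)
    # ignore ring near the long arm's gripper side
    b,lv,y,z=kpose(s,np.radians(p[0]),p[1],p[2]); q=proj(C,b+25*lv); ring[:, int(q[0]):]=0
    return -(dark*m).sum()/m.sum()+ (dark*ring).sum()/ring.sum()
best=min(((cost((a,u,w)),a,u,w) for a in range(30,66,3) for u in(62,68,74) for w in(-4,0,4)))
r=minimize(cost,best[1:],method="Nelder-Mead",options=dict(initial_simplex=np.array(best[1:])+np.array([[0,0,0],[3,0,0],[0,3,0],[0,0,3]]),xatol=.05,fatol=1e-4))
print(best,r.x,r.fun)
np.save("fit.npy",r.x)
m=sil(C,s,np.radians(r.x[0]),r.x[1],r.x[2]); mu=(m>.5).astype(np.uint8)
q=proj(C,kpose(s,np.radians(r.x[0]),r.x[1],r.x[2])[0]).astype(int);print(q)
k=8;cr=crop(sd,q[0]-20,q[1]-20,50,73,k);mm=crop(mu*255,q[0]-20,q[1]-20,50,73,k)
cs,_=cv2.findContours((mm>127).astype(np.uint8),0,1);cv2.drawContours(cr,cs,-1,(0,0,255),1)
cv2.imwrite("pics/fit2.png",np.hstack([cr,crop(w,183,0,200,292,2)]))
E
```

```text
19.9333 [-0.0145 -0.5926 -0.1921] [-0.1187 -0.2554 -4.1196] [ 0.0395  0.6959 -0.0118] 0.18468106059977682
(np.float64(-0.18410481690513653), 30, 74, 0) [ 42.2152  94.9431 -12.5057] -0.9231474432579261
[253 157]
```

View pics/fit2.png

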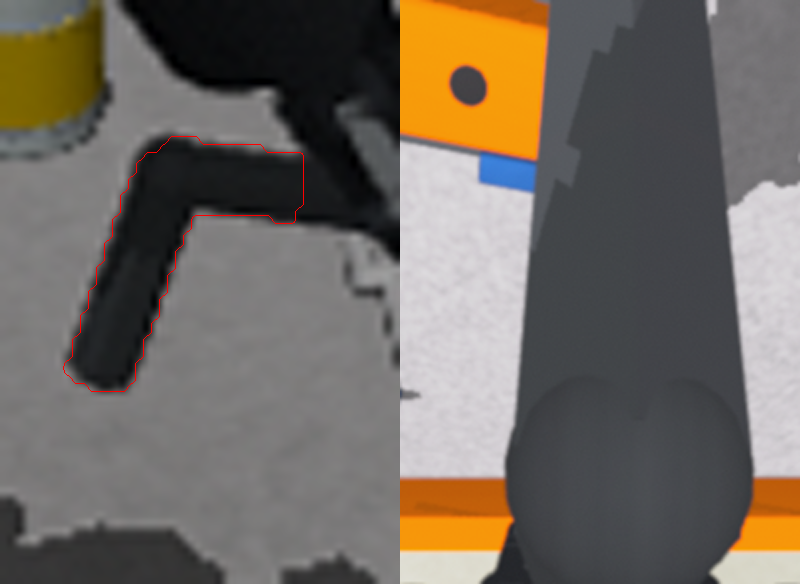

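The fit outline matches the image. In hand, the key is at a 42° angle and gripped 95 mm from the bend, resting against the gripper body. The wrist view shows the short arm's centre line at column 297.5 at all depths, a slight roll. I'll squeeze harder, refit by code including roll and yaw, and plan a compensated insertion.

```bash
cat >> h.py <<'E'
from scipy.optimize import minimize
def fit_side(s,sd,x0):
    C=cam("side"); g=cv2.cvtColor(sd,cv2.COLOR_BGR2GRAY).astype(float); dark=np.clip((95-g)/40,0,1); ker=np.ones((9,9),np.uint8)
    def cost(p):
        m=sil(C,s,np.radians(p[0]),p[1],p[2]); ring=np.clip(cv2.dilate(m,ker)-m,0,1)
        b,lv,y,z=kpose(s,np.radians(p[0]),p[1],p[2]); ring[:,int(proj(C,b+25*lv)[0]):]=0
        return -(dark*m).sum()/m.sum()+(dark*ring).sum()/ring.sum()
    r=minimize(cost,x0,method="Nelder-Mead",options=dict(initial_simplex=np.array(x0)+np.array([[0,0,0],[3,0,0],[0,3,0],[0,0,3]]),xatol=.05,fatol=1e-4))
    return r.x,r.fun
EY=1.2  # wrist camera sideways error, mm
def wrist_cols(w,rows,u0=297):
    g=cv2.cvtColor(w,cv2.COLOR_BGR2GRAY); out=[]
    for v in rows:
        r=g[v]<130; a=b=u0
        while a>0 and r[a]: a-=1
        while b<559 and r[b]: b+=1
        out.append((v,(a+b)/2,b-a-1))
    return np.array(out)
E
python3 - <<'E'
from h import *
ctrl.command_gripper(0.0,squeeze=120); ctrl.dwell(.2); s=ctrl.observe()
sd=ctrl.capture("side");w=ctrl.capture("wrist");cv2.imwrite("pics/f2s.png",sd);cv2.imwrite("pics/f2w.png",w)
x,f=fit_side(s,sd,np.load("fit.npy")); print(x,f,s["time"],s["width"]*85); np.save("fit.npy",x)
print(wrist_cols(w,range(100,185,12)))
b,l,y,z=kpose(s,np.radians(x[0]),x[1],x[2]); W=cam("wrist",s)
for e in(0,35,70): P=b-e*z; print(e,proj(W,P),(W[1].T@(P-W[2]))[2])
S=cam("side"); print("socket by side",atz(S,260.75,253.6,89))
E
```

```text
[ 41.6879  94.9906 -11.823 ] -0.92243606172582 20.45 16.012034594762127
[[100.  301.  103. ]
 [112.  297.5  98. ]
 [124.  297.5 100. ]
 [136.  298.  103. ]
 [148.  298.  105. ]
 [160.  298.  107. ]
 [172.  298.  109. ]
 [184.  298.5 112. ]]
0 [276.2352 239.3609] 49.85565178089767
35 [277.8649  80.51  ] 64.54904731621443
70 [278.8903 -19.4316] 79.2424428515312
socket by side [ 529.5146 -111.9098   89.    ]
```

```bash
cat >> h.py <<'E'
def key_in_tool(x,yb,yt):
    a,u,w=np.radians(x[0]),x[1],x[2]
    lev=np.array([-np.sin(a),0,np.cos(a)]); up=np.array([-np.cos(a),0,-np.sin(a)])
    bend=np.array([0,0,-19.])-u*lev-w*up+[0,yb,0]
    up=up-np.array([0,(yt-yb)/70,0]); up/=np.linalg.norm(up)
    lev=lev-np.array([0,yb/u,0]); lev-=up*(lev@up); lev/=np.linalg.norm(lev)
    return bend,np.c_[lev,np.cross(up,lev),up]
def tcp_for(tip,ph,kt,droop=0.):
    "TCP pose for tip position, lever heading ph, key upright"
    bend,Rk=kt; Rd=R.from_euler("z",ph).as_matrix()@R.from_euler("y",droop).as_matrix(); Rt=Rd@Rk.T
    return np.asarray(tip)+70*Rd[:,2]-Rt@bend,Rt
def tip_now(s,kt):
    return s["tool_pos"]+s["eef_rot"]@(kt[0]-70*kt[1][:,2])
KT=key_in_tool([41.7,95,-11.8],2.0,3.4)
E
cat > ins.py <<'E'
from h import *
S=np.array([529.5,-108.4,89.])
p,Rt=tcp_for(S+[0,0,60],0,KT); print(ctrl.solve_ik(p,Rt))
ctrl.reach(p,Rt); p,Rt=tcp_for(S+[0,0,10],0,KT); ctrl.movel(p,feed=100); ctrl.dwell(.2)
s=ctrl.observe(); e=tip_now(s,KT)-S-[0,0,10]; print(s["time"],"err",e,s["force"],s["wrist_torque"])
offs=[(0,0),(0,1.5),(0,-1.5),(1.5,0),(-1.5,0),(1.5,1.5),(-1.5,1.5),(1.5,-1.5),(-1.5,-1.5)]
for o in offs:
    q=p-e+[o[0],o[1],0]; 
    ctrl.movel(q+[0,0,-3],feed=80); f0=ctrl.observe()["force"]
    hit=ctrl.movel(q+[0,0,-22],feed=20,threshold=3); s=ctrl.observe(); t=tip_now(s,KT)-S
    print(o,hit,round(s["time"],2),t,s["force"]-f0,s["wrist_torque"])
    if t[2]<-6: break
    ctrl.movel(s["tool_pos"]+[0,0,3],feed=80)
E
python3 ins.py
```

```text
[-0.2608  0.0599 -0.764  -0.0788  0.1962 -0.2047]
22.05 err [ 0.668  -0.0512  0.9762] [-0.2489 -0.4542 -3.8866] [0.0011 1.0605 0.047 ]
(0, 0) True 22.79 [-1.2231  0.0357 -1.2886] [ 1.4395 -1.8524  1.7924] [-0.2731  0.8475 -0.1041]
(0, 1.5) True 23.77 [-0.5393  1.5639 -0.2184] [1.0446 0.3543 4.8054] [-0.0574  0.352  -0.0066]
(0, -1.5) False 25.38 [ -1.1994  -1.3598 -12.7553] [-1.7166 -1.2729 -1.3856] [-0.1839  1.5292 -0.0626]
```

The third try went 12.7 mm down with hardly any force, so the tip is in the socket. I'll continue down, easing sideways with the felt forces.

Run:
```python
from h import *
S=np.array([529.5,-108.4,89.])
s=ctrl.observe(); cmd=s["tool_pos"].copy(); print(s["force"],tip_now(s,KT)-S)
for i in range(12):
    s=ctrl.observe(); F=s["force"]-[-.25,-.45,-3.9]
    cmd=s["tool_pos"]+[.12*np.clip(F[0],-4,4),.12*np.clip(F[1],-4,4),-2.5]
    hit=ctrl.movel(cmd,feed=25,threshold=6); s=ctrl.observe(); t=tip_now(s,KT)-S
    print(hit,round(s["time"],2),t,s["force"],s["wrist_torque"])
    if s["force"][2]>3 or t[2]<-31: break
```

```text
[-2.4874 -1.0741 -4.3791] [ -1.1994  -1.3598 -12.7553]
False 25.64 [ -1.4537  -1.426  -15.4154] [-1.5532 -0.3077 -4.0748] [-0.17    1.3375 -0.0246]
False 25.89 [ -1.6106  -1.3495 -18.0643] [ 0.1186 -1.3936 -3.4771] [-0.1053  1.2533 -0.0168]
False 26.15 [ -1.6578  -1.4248 -20.8081] [-0.8114 -1.0047 -3.8418] [-0.0952  1.2465 -0.056 ]
False 26.41 [ -1.7649  -1.4635 -23.5426] [-1.5614 -0.1442 -3.977 ] [-0.0699  1.1446 -0.0259]
False 26.67 [ -1.9005  -1.439  -26.2094] [-0.2294 -0.9951 -3.9746] [-0.1049  1.1062 -0.0228]
False 26.93 [ -0.9725  -1.642  -28.0851] [ 1.4304 -0.2789  0.5891] [-0.0068  0.5721 -0.0966]
False 27.18 [  0.1597  -1.6625 -29.532 ] [-0.0709  1.6229  5.4379] [0.1662 0.619  0.0572]
```

It bottomed at about 27.5 mm depth with a 9 N reaction. Now I'll let go, regrip from above far out on the lever, and test the torque with a few small steps.

```bash
cat >> h.py <<'E'
C0=np.array([527.8,-109.9,0]); UR=108.; ZT=107.
def lev_pose(ph,r=UR,z=ZT):
    l=np.array([np.cos(ph),np.sin(ph),0]); Rt=toolR(l,np.array([0,0,1.]),np.pi/2); return C0*[1,1,0]+r*l+[0,0,z],Rt
def tau(s):
    r=(s["tool_pos"]-C0)/1000; return np.cross(r,s["force"])[2],s["wrist_torque"][2]
E
python3 - <<'E'
from h import *
s=ctrl.observe(); ctrl.movel(s["tool_pos"]+[0,0,1.2],feed=30)
ctrl.command_gripper(1.0); s=ctrl.observe(); print(s["time"],s["force"])
ctrl.movel(s["tool_pos"]-110*s["eef_rot"][:,2],feed=200)
p,Rt=lev_pose(0,z=ZT+75); ctrl.reach(p,Rt); s=ctrl.observe(); print(s["time"],s["tool_pos"]-p,s["qpos"])
w=ctrl.capture("wrist");sd=ctrl.capture("side");cv2.imwrite("pics/r_w.png",w);cv2.imwrite("pics/r_s.png",sd)
# lever heading from the wrist picture: dark bar edges against predicted axis
W=cam("wrist",s)
for u in(20,60,100,150): print(u,proj(W,C0+[u,0,128]))
g=cv2.cvtColor(w,cv2.COLOR_BGR2GRAY)
for v in range(20,420,40): print(v,g[v,230:340:5])
E
```

```text
28.1 [ 0.4225 -0.2542  1.0008]
30.075 [-0.0971  0.0844 -1.4058] [-0.1711  0.4654  0.1983  1.3049  0.0001 -0.1712]
20 [281.0186  90.1686]
60 [281.1776 157.2003]
100 [281.3189 216.7558]
150 [281.4749 282.468 ]
20 [104 105 104 103 103 103 108 245 245 245 245 245 245 245 245 245 245 245
 228  61  83 102]
60 [105 103 103 103 103 150 176  79  93 105 110 102  90  74 161 217 240  66
  61 103 101 100]
100 [166 166 166 165 245 245 245 245  97  97  97  87  88  88 162  95  61  62
  74 104 103 105]
140 [163 163 164 245 245 245 245 246  96  97  96  88  88  88  98  99  97 126
 160 160 160 160]
180 [187 187 190 190 194 189 197 204  98  96  96  88  87  98 130 107  90  67
  93  97  99  99]
220 [192 196 192 191 188 191 189 191 112  96  97  88  87 101 110 113 113 110
 111 107 109 111]
260 [184 187 196 184 179 192 187 191 128  59  58  58  58 120 191 188 195 190
 184 188 184 143]
300 [ 46  45  78 103 104 103 130 183 190 182 106  95 170 190 187 188 188 192
 189 194 190 187]
340 [ 51  47  50  52  53  53 187 184 187 187 185 186 187 185 184 191 183 185
 186 192 191 192]
380 [32 32 32 34 34 33 34 32 33 32 33 33 32 33 33 34 35 34 33 33 33 31]
```

The wrist picture's numbers put the bar centred at columns 282–284 along the predicted lever line, with its end near row 285. So the key sits in the screw with its lever near heading 0. I'll regrip and turn.

Run:
```python
from h import *
p,Rt=lev_pose(0); hit=ctrl.movel(p,Rt,feed=120,threshold=10); s=ctrl.observe(); print(hit,s["tool_pos"]-p,s["force"])
if not hit:
    ctrl.command_gripper(0.0,squeeze=50); s=ctrl.observe(); print(s["time"],s["width"]*85,s["force"],s["wrist_torque"])
    for i in range(1,9):
        p,Rt=lev_pose(-.03*i); ctrl.movel(p,Rt,feed=60); s=ctrl.observe()
        print(round(s["time"],2),-.03*i,s["tool_pos"]-p,s["force"],np.round(tau(s),3))
        if sum(tau(s))>1.0: break
```

```text
False [ 0.3654 -0.1088  0.7996] [-0.881   0.6329  0.8336]
31.575 16.86328599073886 [0.5524 0.3032 0.0996] [-0.0783 -0.0588  0.0569]
31.82 -0.03 [ 0.1774 -0.0401  0.0995] [1.434  0.7054 0.9225] [0.081 0.007]
32.08 -0.06 [0.2078 0.0277 0.1153] [0.7215 0.5229 1.5355] [0.061 0.03 ]
32.33 -0.09 [0.1889 0.1029 0.1067] [1.5851 1.0156 2.3814] [0.125 0.03 ]
32.58 -0.12 [0.2179 0.1818 0.1278] [2.1931 1.9579 1.6909] [0.238 0.027]
32.83 -0.15 [0.264  0.294  0.1734] [1.9911 2.9167 2.8629] [0.344 0.166]
33.08 -0.18 [0.3001 0.2358 0.1526] [3.3212 3.4673 2.7712] [0.433 0.048]
33.33 -0.21 [0.2508 0.1683 0.1062] [5.1837 2.8309 3.3   ] [0.416 0.106]
33.58 -0.24 [0.287  0.1774 0.1418] [3.5091 3.8504 3.3976] [0.494 0.051]
```

The torque has levelled off at about 0.47 N m, as expected for the turning screw. I'll continue to the stop, refine to 1.5 N m, hold, then back off.

```bash
cat > turn.py <<'E'
from h import *
def avg(n=4):
    a=[]
    for _ in range(n): ctrl.dwell(.02); a.append(tau(ctrl.observe()))
    return np.mean(a,0)
ph=-.24; hist=[]
while ph>-1.75:
    ph-=.035; p,Rt=lev_pose(ph); ctrl.movel(p,Rt,feed=60); s=ctrl.observe(); t=tau(s)
    hist.append((round(ph,3),*np.round(t,2),round(np.linalg.norm(s["force"]),1)))
    if sum(t)>.78:
        t=avg(); hist.append(("avg",*np.round(t,2)))
        if sum(t)>.75: break
print(hist); print(ctrl.observe()["time"])
if sum(t)>.75:
    for i in range(25):
        t=avg(); m=sum(t); print(round(ph,4),np.round(t,3),round(m,3))
        if m>1.43: break
        ph-=min(.012,max(.003,(1.5-m)/25)); p,Rt=lev_pose(ph); ctrl.movel(p,Rt,feed=30)
    np.save("ph.npy",ph)
    ctrl.dwell(.5); print("hold",avg()); s=ctrl.observe(); print(s["time"],s["force"])
E
python3 turn.py
```

```text
[(-0.275, np.float64(0.59), np.float64(0.05), np.float64(7.7)), (-0.31, np.float64(0.41), np.float64(-0.02), np.float64(5.8)), (-0.345, np.float64(0.5), np.float64(-0.07), np.float64(7.6)), (-0.38, np.float64(0.56), np.float64(-0.03), np.float64(6.8)), (-0.415, np.float64(0.54), np.float64(-0.07), np.float64(7.2)), (-0.45, np.float64(0.67), np.float64(-0.06), np.float64(7.4)), (-0.485, np.float64(0.67), np.float64(-0.13), np.float64(7.5)), (-0.52, np.float64(0.58), np.float64(-0.13), np.float64(6.3)), (-0.555, np.float64(0.65), np.float64(-0.13), np.float64(7.2)), (-0.59, np.float64(0.67), np.float64(-0.14), np.float64(7.0)), (-0.625, np.float64(0.67), np.float64(-0.2), np.float64(7.3)), (-0.66, np.float64(0.77), np.float64(-0.16), np.float64(7.5)), (-0.695, np.float64(0.68), np.float64(-0.24), np.float64(7.2)), (-0.73, np.float64(0.71), np.float64(-0.24), np.float64(7.2)), (-0.765, np.float64(0.78), np.float64(-0.21), np.float64(7.8)), (-0.8, np.float64(0.81), np.float64(-0.28), np.float64(7.7)), (-0.835, np.float64(0.88), np.float64(-0.22), np.float64(8.4)), (-0.87, np.float64(0.88), np.float64(-0.27), np.float64(8.5)), (-0.905, np.float64(0.8), np.float64(-0.27), np.float64(7.7)), (-0.94, np.float64(0.92), np.float64(-0.08), np.float64(8.6)), ('avg', np.float64(0.94), np.float64(-0.13))]
38.6417
-0.94 [ 0.962 -0.09 ] 0.872
-0.952 [ 0.989 -0.053] 0.935
-0.964 [1.062 0.057] 1.119
-0.976 [1.105 0.114] 1.219
-0.9872 [1.176 0.166] 1.343
-0.9935 [1.19  0.196] 1.385
-0.9981 [1.238 0.246] 1.483
hold [1.2049 0.2354]
41.175 [8.9465 6.6378 0.9227]
```

The stop is reached after about 0.8 rad, holding about 1.44 N m. I'll nudge slightly to about 1.52, hold, unload, release and retreat.

Run:
```python
from h import *
def avg(n=4):
    a=[]
    for _ in range(n): ctrl.dwell(.02); a.append(tau(ctrl.observe()))
    return np.mean(a,0)
ph=float(np.load("ph.npy"))
for i in range(4):
    m=sum(avg(6)); print(round(ph,4),round(m,3))
    if m>1.49: break
    ph-=.005; p,Rt=lev_pose(ph); ctrl.movel(p,Rt,feed=30)
for i in range(4): ctrl.dwell(.25); print("hold",sum(avg()))
for i in range(14):
    ph+=.015; p,Rt=lev_pose(ph); ctrl.movel(p,Rt,feed=40); t=avg(2); print(round(ph,3),np.round(t,2))
    if t[0]<.15 or sum(t)<.1: break
ctrl.command_gripper(1.0); s=ctrl.observe(); print(s["time"],s["force"],s["width"])
ctrl.movel(s["tool_pos"]+[0,0,120],feed=120); ctrl.dwell(.3)
s=ctrl.observe(); w=ctrl.capture("wrist"); sd=ctrl.capture("side");cv2.imwrite("pics/e_w.png",w);cv2.imwrite("pics/e_s.png",sd)
np.savez("s_end.npz",eef_rot=s["eef_rot"],tool_pos=s["tool_pos"]); print(s["time"],s["force"])
W=cam("wrist",s); l=np.array([np.cos(ph),np.sin(ph),0])
g=cv2.cvtColor(w,cv2.COLOR_BGR2GRAY); n=np.array([-l[1],l[0],0])
for u in(0,40,80,120,150,175):
    print(u,proj(W,C0+u*l+[0,0,128]).round(0),[int(g[tuple(proj(W,C0+u*l+k*n+[0,0,128])[::-1].round().astype(int))]) for k in range(-24,25,4)])
```

```text
-0.9981 1.461
-1.0031 1.522
hold 1.5264068373505333
hold 1.5184490694378288
hold 1.5225608005304088
hold 1.489467963799192
-0.988 [1.18 0.17]
-0.973 [1.1  0.09]
-0.958 [ 0.99 -0.02]
-0.943 [ 0.96 -0.11]
-0.928 [ 0.86 -0.22]
-0.913 [ 0.76 -0.25]
-0.898 [ 0.7  -0.35]
-0.883 [ 0.74 -0.4 ]
-0.868 [ 0.63 -0.44]
-0.853 [ 0.56 -0.46]
46.3917 [0.0972 1.1494 0.6302] 0.9971582401969303
47.8417 [-0.5486  0.5809 -0.0617]
0 [283.  66.] [243, 243, 243, 223, 79, 90, 95, 90, 74, 94, 108, 59, 63]
40 [283. 123.] [99, 101, 105, 157, 160, 93, 93, 84, 83, 153, 152, 148, 243]
80 [283. 175.] [163, 163, 162, 161, 122, 55, 55, 55, 54, 172, 104, 101, 103]
120 [283. 222.] [173, 182, 174, 170, 168, 91, 92, 83, 83, 169, 182, 179, 180]
150 [283. 255.] [175, 177, 176, 174, 168, 92, 92, 84, 83, 171, 178, 179, 176]
175 [283. 280.] [179, 176, 178, 184, 176, 177, 180, 175, 174, 181, 171, 175, 175]
```

The bar lies along the expected line and ends between 150 and 175 mm, so the key stayed in the screw. I'll do a quick gentle touch on the elbow to confirm it's fully seated (top expected at about 141 mm), then withdraw and hand in.

Run:
```python
from h import *
ctrl.command_gripper(0.0,squeeze=30); s=ctrl.observe()
ctrl.movel(C0*[1,1,0]+[0,0,160],feed=180)
hit=ctrl.movel(C0*[1,1,0]+[0,0,136],feed=25,threshold=6); s=ctrl.observe(); print(hit,s["time"],s["tool_pos"],s["force"])
ctrl.movel(s["tool_pos"]+[0,0,70],feed=200); s=ctrl.observe(); print(s["time"],s["force"])
```

```text
True 50.325 [ 528.337  -110.0873  140.2706] [-1.0033  0.5143  7.0353]
50.825 [-0.1955 -0.2715 -0.2388]
```

The elbow top is at 140.3 mm, which means the key is fully seated.

```bash
python3 -c "
from cell import ctrl
print(ctrl.close_job())"
```

```text
the job is handed in; nothing more can be done
None
```

The job is handed in at about 51 s: the key is fully seated in the screw, which I turned about 0.8 rad clockwise to its stop, held for about 1.3 s at an estimated 1.5 N m and let go. On the first insertion try the key slipped in the grip beside the screw head, and I never saw a picture afterwards to confirm nothing else on the bench had moved.

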